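# Unlatch the sifter's hold-down arm and hold it up

## Robot

A 7-joint arm with a two-finger parallel gripper is mounted at the origin on the work surface. World frame = base frame: x ahead of the robot, y to its left, z up, the work surface at z = 0. Lengths are in m, angles in rad, forces in N, time in s.
With the tool pointing down it reaches from about 0.425 to 0.875 m from the base axis. Payload 8.4 kg.
Tool frame: the origin (TCP) lies midway between the tips of the shut fingers; the grasp point (between the pads) lies 19 mm behind it (robot.tcp_to_grasp is the distance from the TCP to the grasp point, in m); z points along the fingers, y is the direction in which the jaws open and shut (so a half turn about z gives the same grasp; the last joint's range is limited). The gripper opens to 87 mm and grips with 3 to 60 N. Pads are 19 mm wide; open, the fingers measure 117 mm over their backs; the gripper's body (75 mm by 190 mm) begins 51 mm behind the grasp point.
Start: joints at [1.12, 0.333, 0.04, 1.465, -0.013, 1.343, -0.059], TCP at [0.224, -0.61, 0.198] pointing down, gripper open.
Joint ranges: [-2.58, 2.58], [-0.38, 2.09], [-1.3, 1.39], [0.25, 2.4], [-1.5, 4.64], [0.08, 2.09], [-2.65, 2.65]. Speed limits (rad/s): [2.22, 2.22, 2.79, 2.79, 3.14, 3.14, 3.14].

## Interface

Orientations are given as a rotation vector (axis times angle).
In Python, from station import readout, optics, robot gives the robot as it stands. The module is installed in compiled form; this text tells all that it offers.
- The arm moves only by the tool send_rows, never from a script. Its argument "rows" is text: rows parted by semicolons, each of 7 numbers parted by spaces: the turn, a rotation vector about the tool's x, y, z in degrees, then the shift along the tool's x, y, z in mm, then the closure, from -1 (fully open) to 1 (shut). In form: ax ay az x y z fingers; .... A call has 1 to 12 rows; each row is the pose to reach, as a shift and turn from the pose commanded when the call began, along the tool's axes at that moment; what a row does not reach only later rows make up. A row lasts 1/8 s, in which the tool goes at most 62.5 mm and 10.7 degrees, less where a joint would pass 70% of its speed; a pose out of reach is approached as far as the arm can. A call with a gripper value outside its range is refused whole. The fingers move at their own pace and stop on an object; the grip force is fixed at half the most. Time passes only in rows, so rows that repeat a pose let the fingers close. It gives the time, the measured TCP pose, the force and the opening at its end, in the units of the state.
- readout.state(): the state, without advancing time (a new reading comes with each control period).
- optics.capture(name): name is "scene" or "top" or "wrist"; returns the picture (400x640x3 uint8, red, green, blue); there is no depth.
- optics.camera_params(name): a dict with "intrinsics" (3x3 intrinsics, pixels), "cam_to_world" (4x4, takes a point from camera to world coordinates); the wrist camera has in their place "mount" (4x4, takes a point from camera to tool coordinates, whose origin is the TCP and whose axes are the flange's). Camera axes: x right, y up, looking along -z (the intrinsics and any distortion apply to the point x, -y, -z); pixel columns grow to the right and rows downward; lengths in m; the calibration is good to about 2 mm. A picture is of the moment at which its call begins: read the wrist's pose just before it. camera_params takes no time and is no camera call.
- robot.hand_in(): hands the job in, once; it reports no verdict.
Trained networks look in the newest picture that a camera, given by its name, has taken for a name from the list of things; names that differ only in an ending like _2 or _b are one class to them, and where a whole thing is asked for, a point or a joint stands for the part that bears it (a point fixed in the world has none). Each returns a list of dicts, best first, with "conf" (0 to 1); they miss things now and then, are a little off and sometimes report something else, mostly with a low value. They report only what shows in the picture. A call takes as long as a camera call. They do not tell look-alikes from the thing itself.
- optics.search_frame(camera, label): "point" ([x, y, z] in m, in world coordinates, good to about 4 mm: the middle of the surface that is visible of it).
- optics.landmark_of(camera, label): "point" ([x, y, z] in m, in world coordinates, good to about 4 mm: a listed point, or the origin of a listed thing).
The state is a dict: "time_s": time; "qpos": joint angles; "qvel": joint speeds; "joint_torque": joint torques, N m; "eef_pos": TCP position; "tool_rot": TCP orientation; "force": force on the tool from outside, world axes, zero at the start; "wrist_torque": the same for the moment, N m; "opening": finger opening in m.
Only numpy, scipy, OpenCV 4.12 (cv2) and the standard library are available. Lean on these libraries where they do the work, as an engineer would, in place of code of your own. Each camera call takes 0.05 s, during which the arm holds its last target. There are 200 camera calls.

## Task

Open the hold-down arm of the bench sifter for me: take the red latch knob without squeezing it hard (it is moulded plastic, 40 N at most), draw it sideways all the way against its spring, and only then swing the arm up off the ball stud, so that the latch is never forced against the ball. Raise the arm's socket end about 10 cm above the ball, gently and without letting it drop, and finish while still holding it up there, because it will not stay up by itself and I am about to take the sieve out. Leave the sieve stack and everything else on the counter where it stands.

Things in the scene. Friction and masses are not known exactly. Their poses are not given: they have to be found in the camera images.
- sifter: Bench sifter, fixed: white base 340 x 220 mm (x, y), control panel on its front (-x) face, sprung steel deck with its top at z = 100 mm. Origin: centre of the underside, on the counter; x to the rear, y to the side where the red knob sticks out, z up. The aluminium hold-down arm (24 mm wide, top at z = 193 mm) runs along x over the sieve stack from the rear hinge to the grey socket head.
- ball_stud: Steel ball stud on the front end of the deck, fixed to the sifter at its x = -135, y = 0 mm. Origin: foot of the stud on the deck top; the 25 mm ball's centre is 78 mm above it (178 mm above the counter). The arm's socket sits over the ball, so the ball is hidden while the arm is down.
- holddown (a joint): Angle of the hold-down arm about its hinge, rad: 0 = down on the ball, latched; grows as the socket end rises (stop 1.3). The hinge axis is the sifter's y direction through point holddown_hinge; the socket is 265 mm from it, so 0.39 rad is 100 mm up. The arm weighs 0.35 to 0.75 kg, is almost free of friction and falls when let go.
- holddown_hinge (a point): Centre of the arm's hinge (sifter x = 130, y = 0, z = 185 mm). Its axes are the arm's: with the arm down, those of the sifter.
- holddown_socket (a point): Centre of the socket in the grey head (42 x 42 mm, top 23 mm above this point) on the arm's free end. With the arm down it coincides with the ball's centre; its height above the ball tells how far the arm is raised.
- latch (a joint): Travel of the latch, m: 0 = closed by its spring, its steel fork under the ball so that the arm cannot rise; grows as the knob is drawn out along the arm's +y; from 0.015 the fork is clear of the ball, 0.020 is the stop. Spring force 3 N closed, 9 N at the stop. The latch rides on the arm; with the socket over 30 mm above the ball it may close again.
- latch_knob (a point): Middle of the red knob's barrel, 22 mm in diameter, 25 mm long along y (pull direction), with a 29 mm end flange outside it; the grey spring block's face is 19 mm inward. Arm down, latch closed: sifter x = -135, y = 74, z = 174 mm; free for 40 mm in front, behind, above and outside, deck 74 mm below. Moulded plastic: squeeze it with at most 40 N a finger.
- sieve_stack: Stack of receiver pan (steel), sieve (brass) and steel lid, 156 mm in diameter, 72 mm high, loose on the deck in the middle of the sifter under the arm. Origin: centre of its underside. Leave it.
- scale: White kitchen scale 200 x 145 x 35 mm with a black weighing plate, fixed to the right of the sifter. Origin: centre of its underside.
- portion_cup: Small white portion cup, 64 mm across the rim, 34 mm high, on the scale. Origin: centre of its underside. Leave it.
- paper_cup: Paper cup, 82 mm across the rim, 98 mm high. Origin: centre of its underside. Leave it.
- cocoa_jar: Brown jar with a white cap, 84 mm in diameter, 115 mm high. Origin: centre of its underside. Leave it.
- flavour_bottle: White bottle with a blue cap, 60 mm in diameter, 125 mm high. Origin: centre of its underside. Leave it.
- spoon: White plastic spoon, 150 mm long, lying to the right in front of the sifter. Origin: on its underside near its middle. Leave it.
- strainer: Hand strainer lying mesh dome up, rim 146 mm in diameter, 56 mm high, with a wire handle reaching 180 mm from its centre to its own -x. Origin: centre of the rim on the counter. Leave it.
Things that resemble listed ones, but are neither listed nor needed, are in the scene too. What is shaped like the sieve_stack but blue is not meant.

How it is judged:
On the way, in this order (a step that is already met when the one before it is completed fails the run):
1. the latch is drawn fully clear of the ball, with the arm still down (value of joint latch above 0.0145 m and value of joint holddown below 0.05 rad), for 0.1 s.
2. the arm's socket is lifted off the ball (value of joint holddown above 0.15 rad), for 0.1 s.
At the end, for the whole second after the job is handed in: The arm is held still in the gripper's fingers, its socket 68 to 143 mm above the ball (arm angle 0.26 to 0.57 rad), touching neither the ball nor the sieve stack; the sieve stack, cups, jar, bottle, spoon and strainer are within 20 mm of where they stood (value of joint holddown between 0.26 and 0.57 rad and velocity of joint holddown between -0.1 and 0.1 rad/s and contact force between the fingers and holddown above 1 N and contact force between holddown and sieve_stack below 0.2 N and contact force between holddown and ball_stud below 0.2 N and distance of each of sieve_stack, portion_cup, paper_cup, cocoa_jar, flavour_bottle, spoon, strainer from where it was at the start of the episode below 0.02 m); the arm keeps its last pose, push and grip.
It fails at once if the latch is forced against the ball (over 20 N between them) (contact force between holddown and ball_stud above 20 N).
It fails at once if the latch knob is squeezed too hard (over about 40 N a finger) (contact force between the fingers and holddown above 90 N).
It fails at once if the arm is let drop (faster than 1.5 rad/s downwards) (velocity of joint holddown below -1.5 rad/s).
It fails at once if the sieve stack or another thing on the counter is moved by more than 20 mm (distance of any of sieve_stack, portion_cup, paper_cup, cocoa_jar, flavour_bottle, spoon, strainer from where it was at the start of the episode above 0.02 m).
It also fails if it takes over 38 s, if anything falls off the work surface, if the arm or the gripper's body presses on something with over 40 N, if the wrist force passes 120 N, or if a joint passes its speed limit or range.

## Working session

There is one attempt and no reset: what is moved stays moved. The work goes in short steps, Python scripts to look and compute and a tool call to move; the robot and the scene stay as the last step left them, time stands still between calls to the robot, and variables do not carry over. Pictures are saved under pics/ and viewed, about 8 in all and at most 12, crops included, and the job is handed in when it is done.

Besides the shell and the picture viewer there is one more tool, called after "Request:" in YAML: its name, and indented under it one key for each argument. send_rows: Moves the arm, as the interface text tells. Its arguments: {"type":"object","properties":{"rows":{"type":"string"}},"required":["rows"]}

```bash
mkdir -p pics; python3 - <<'E'
from station import readout, optics, robot
import cv2,numpy as np
s=readout.state();print(s)
for c in("scene","top"):
    im=optics.capture(c);cv2.imwrite(f"pics/{c}0.png",im[:,:,::-1])
    for l in("latch_knob","holddown_hinge","holddown_socket","sifter","ball_stud","sieve_stack"):
        for r in optics.landmark_of(c,l)[:3]: print(c,l,np.round(r['point'],3),round(r['conf'],2))
E
```

```text
{'time_s': 0.0, 'qpos': array([ 1.11980191,  0.33388699,  0.03985666,  1.46629438, -0.01340366,
        1.34329198, -0.05845362]), 'qvel': array([ 0.00034236, -0.00040635, -0.00059276, -0.00169733, -0.00092726,
        0.0014481 ,  0.00010162]), 'joint_torque': array([-1.32455189e-04, -6.56354427e+01,  1.33545578e+00, -4.03810179e+01,
       -5.96823636e-02,  4.46028169e-02,  1.42673703e-04]), 'eef_pos': array([ 0.22378075, -0.60971196,  0.19706322]), 'tool_rot': array([-3.09156015e+00, -5.49545930e-01,  5.96888552e-04]), 'force': array([-0.59059445,  0.4279475 , -0.11425733]), 'wrist_torque': array([-0.02491102,  0.00199751, -0.01182053]), 'opening': 0.0869505776043803}
scene latch_knob [0.504 0.11  0.171] 0.39
scene holddown_hinge [0.769 0.054 0.189] 0.79
scene holddown_socket [0.508 0.04  0.175] 0.72
scene sifter [ 0.644  0.049 -0.005] 0.87
scene sifter [0.642 0.043 0.102] 0.24
scene ball_stud [0.506 0.038 0.103] 0.39
scene sieve_stack [ 0.585 -0.193 -0.001] 0.98
scene sieve_stack [ 0.354 -0.111  0.001] 0.97
scene sieve_stack [0.636 0.043 0.099] 0.93
top latch_knob [ 0.56  -0.512 -0.   ] 0.69
top latch_knob [0.501 0.112 0.169] 0.65
top holddown_hinge [0.767 0.05  0.183] 0.84
top holddown_hinge [0.508 0.041 0.176] 0.6
top holddown_socket [0.506 0.035 0.173] 0.62
top sifter [0.643 0.045 0.   ] 0.83
top sifter [0.507 0.039 0.173] 0.34
top sifter [0.64  0.047 0.1  ] 0.22
top sieve_stack [ 0.353 -0.109  0.001] 0.92
top sieve_stack [ 0.589 -0.196 -0.   ] 0.9
top sieve_stack [0.642 0.049 0.099] 0.56
```

View pics/scene0.png

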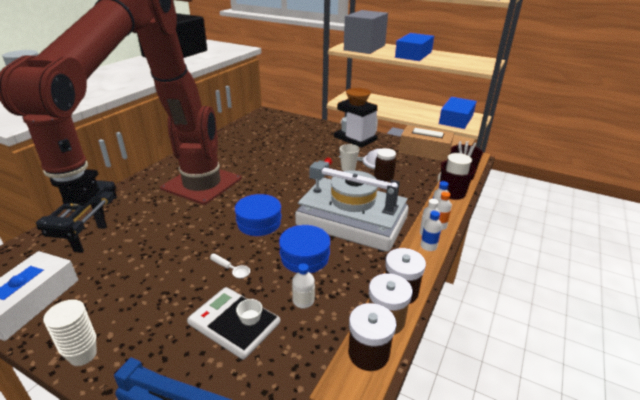

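View pics/top0.png

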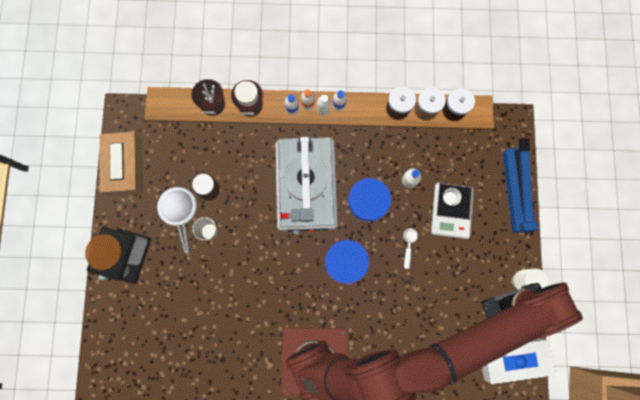

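The scene view shows the sifter at about (350,200) with the red knob at (327,162). The top view shows the sifter at (305,185) and the knob at (284,216), with its socket end towards the robot. The two blue stacks at (347,261) and (370,200) are decoys. The network points agree with the given geometry, and the yaw is about 0.05 rad.

```bash
cat > h.py <<'E'
import numpy as np
from scipy.spatial.transform import Rotation as R
from station import readout
def down(yaw,pitch=0):  # tool x=sifter +y, y=sifter +x, z down; pitch=arm angle raised
    M=np.array([[0,1,0],[1,0,0],[0,0,-1.]])
    # arm raising: -x goes up => rotation about +y by +a
    return R.from_euler('z',yaw)*R.from_euler('y',pitch)*R.from_matrix(M)
def rel(p,Rt,s=None):
    s=s or readout.state(); R0=R.from_rotvec(s['tool_rot'])
    return np.r_[(R0.inv()*Rt).as_rotvec(degrees=True),R0.inv().apply(np.array(p)-s['eef_pos'])*1000]
E
python3 - <<'E'
from h import *
for p,y in(((.30,-.55,.32),-.9),((.45,-.35,.34),-.4),((.5,-.10,.34),.05),((.50,.112,.29),.05)): print(np.round(rel(p,down(y)),1))
E
```

```text
[   0.     0.   -18.3   92.1  -30.3 -122. ]
[   0.     0.   -46.9  301.9 -166.4 -142. ]
[   0.     0.   -72.7  434.9 -383.8 -142. ]
[   0.     0.   -72.7  508.  -582.9  -92. ]
```

Request:
send_rows:
  rows: "0 0 -6 30 -10 -40 0;0 0 -12 60 -20 -80 0;0 0 -18 92 -30 -120 0;0 0 -25 144 -64 -130 0;0 0 -32 196 -98 -140 0;0 0 -39 249 -132 -142 0;0 0 -47 302 -166 -142 0;0 0 -54 335 -220 -142 0;0 0 -60 368 -274 -142 0;0 0 -66 401 -328 -142 0;0 0 -72.7 435 -384 -142 0;0 0 -72.7 455 -430 -142 0"

```text
time_s: 2.2
eef_pos: [0.5031, -0.0473, 0.3401]
tool_rot: [2.162, 2.278, 0.001]
force: [1.3, -0.5, 0.1]
opening: 0.0433
```

```bash
python3 - <<'E'
from h import *
print(np.round(rel((.50,.112,.28),down(.05)),1))
print(np.round(readout.state()['eef_pos'],3))
E
```

```text
[0.000e+00 0.000e+00 1.000e-01 1.593e+02 5.200e+00 6.010e+01]
[ 0.503 -0.047  0.34 ]
```

Request:
send_rows:
  rows: "0 0 0 40 1 0 -0.2;0 0 0 80 2 20 -0.2;0 0 0 120 4 40 -0.2;0 0 0 159 5 50 -0.2;0 0 0 159 5 60 -0.2;0 0 0 159 5 60 -0.2"

```text
time_s: 2.95
eef_pos: [0.4998, 0.1084, 0.2794]
tool_rot: [-2.166, -2.275, 0.002]
force: [0.1, 1.1, 1.0]
opening: 0.0523
```

```bash
python3 - <<'E'
from h import *
from station import optics
import cv2
s=readout.state();print(s['eef_pos'],s['opening'],s['force'])
im=optics.capture("wrist")
P=optics.camera_params("wrist");print(P)
for c in("wrist","top","scene"):
    if c!="wrist": optics.capture(c)
    for l in("latch_knob","holddown_hinge","holddown_socket","sifter"):
        for r in optics.landmark_of(c,l)[:2]: print(c,l,np.round(r['point'],4),round(r['conf'],2))
    for r in optics.search_frame(c,"latch_knob")[:2]: print(c,'sf',np.round(r['point'],4),round(r['conf'],2))
# red pixels
h=cv2.cvtColor(im,cv2.COLOR_RGB2HSV);m=(((h[...,0]<8)|(h[...,0]>172))&(h[...,1]>150)&(h[...,2]>80)).astype(np.uint8)
n,_,st,ce=cv2.connectedComponentsWithStats(m)
for i in range(1,n):
    if st[i,4]>60: print(st[i],ce[i])
cv2.imwrite("pics/w1.png",im[:,:,::-1])
E
```

```text
[0.49977861 0.10841401 0.279405  ] 0.05229170664022265 [0.14156335 1.13135156 1.01167967]
{'intrinsics': array([[284.40971293,   0.        , 326.62286911],
       [  0.        , 284.40971293, 200.18657414],
       [  0.        ,   0.        ,   1.        ]]), 'mount': array([[-1.49608423e-05,  9.58329683e-01,  2.85664521e-01,
         7.89860616e-02],
       [ 9.99999266e-01, -3.31690143e-04,  1.16510563e-03,
         5.02236492e-05],
       [ 1.21130741e-03,  2.85664328e-01, -9.58328975e-01,
        -1.86926606e-01],
       [ 0.00000000e+00,  0.00000000e+00,  0.00000000e+00,
         1.00000000e+00]])}
wrist latch_knob [0.5018 0.1081 0.1746] 0.67
wrist holddown_socket [0.5091 0.0407 0.1826] 0.83
top holddown_hinge [0.7679 0.0516 0.1872] 0.68
top holddown_hinge [ 0.6044 -0.4965  0.0296] 0.57
top holddown_socket [0.504  0.0374 0.1779] 0.93
top sifter [0.6434 0.0473 0.0015] 0.76
scene latch_knob [0.5035 0.1113 0.1737] 0.54
scene holddown_hinge [0.7704 0.0527 0.1905] 0.81
scene holddown_socket [0.5069 0.0373 0.1776] 0.65
scene holddown_socket [0.6222 0.414  0.0015] 0.38
[   0  146  104   98 4270] [ 59.71241218 180.62529274]
[316 171  26  32 634] [328.86750789 185.62933754]
[  0 198  19  25 180] [  6.56111111 211.26666667]
```

View pics/w1.png

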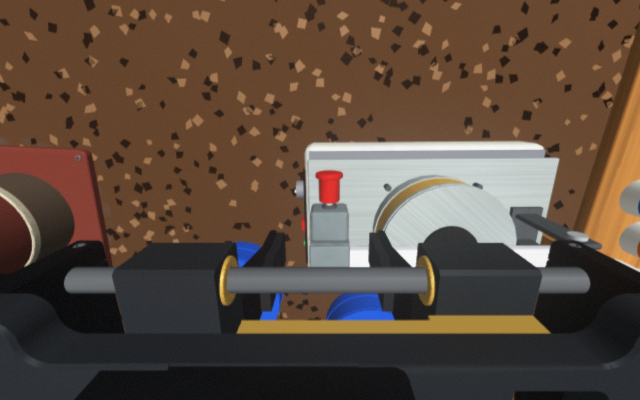

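The wrist view shows the knob at (329,187), with its flange at rows 171–179 and the grey block below it from row 204. The fingers straddle the knob's column.

```bash
python3 - <<'E'
from h import *
from station import optics
s=readout.state();P=optics.camera_params("wrist");K=P['intrinsics'];M=P['mount'];R0=R.from_rotvec(s['tool_rot'])
def ray(u,v,z):
    d=R0.apply(M[:3,:3]@[(u-K[0,2])/K[0,0],-(v-K[1,2])/K[1,1],-1]);o=s['eef_pos']+R0.apply(M[:3,3])
    return o+d*(z-o[2])/d[2]
for u,v,z in((329,171,.174),(329,180,.185),(329,191.5,.185),(329,203,.185),(329,205,.190)):print(v,np.round(ray(u,v,z),4))
yaw=np.arctan2(.0520-.0378,.7690-.5065);print(yaw)
p=np.array([.5022,.1105,.174])
print(np.round(rel(p-[0,0,.019],down(yaw)),1))
E
```

```text
171 [0.501  0.1329 0.174 ]
180 [0.5013 0.1258 0.185 ]
191.5 [0.5019 0.1137 0.185 ]
203 [0.5026 0.1014 0.185 ]
205 [0.5026 0.1008 0.19  ]
0.05404256434334039
[  0.   -0.   -0.2   1.    2.3 125. ]
```

Request:
send_rows:
  rows: "0 0 0 3 2 25 -0.2;0 0 0 3 2 50 -0.2;0 0 0 3 2 75 -0.2;0 0 0 3 2 95 -0.2;0 0 0 3 2 95 -0.2"

```text
time_s: 4.47
eef_pos: [0.5009, 0.1121, 0.1838]
tool_rot: [-2.164, -2.275, 0.003]
force: [0.2, 0.2, 0.1]
opening: 0.0523
```

```bash
python3 - <<'E'
from h import *
from station import optics
import cv2
s=readout.state();print(s['eef_pos'],s['force'])
print(np.round(rel(np.array([.5022,.112,.155]),down(.053),s),1))
im=optics.capture("wrist");cv2.imwrite("pics/w2.png",im[:,:,::-1])
E
```

```text
[0.50091618 0.11214437 0.18377905] [0.16136087 0.18785258 0.097897  ]
[-0.2  0.  -0.2 -0.2  1.4 28.8]
```

View pics/w2.png

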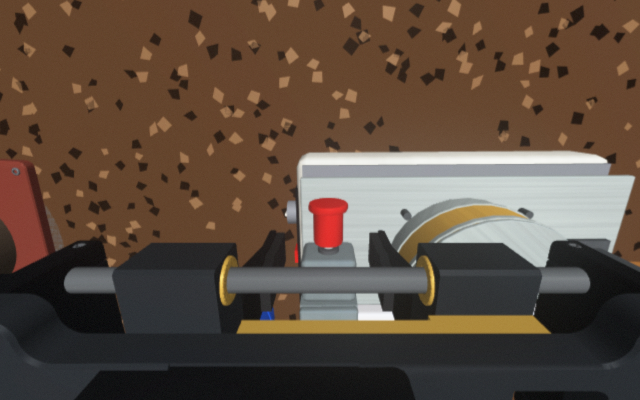

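The wrist view shows the knob barrel at (328,228), centred between the fingers at columns 270 and 385. I'll descend and close.

Request:
send_rows:
  rows: "0 0 0 0.5 1.5 15 -0.2;0 0 0 0.5 1.5 29 -0.2;0 0 0 0.5 1.5 29 -0.2;0 0 0 0.5 1.5 29 0.2;0 0 0 0.5 1.5 29 0.4;0 0 0 0.5 1.5 29 0.6;0 0 0 0.5 1.5 29 0.7;0 0 0 0.5 1.5 29 1;0 0 0 0.5 1.5 29 1;0 0 0 0.5 1.5 29 1"

```text
time_s: 5.78
eef_pos: [0.5021, 0.113, 0.1567]
tool_rot: [-2.164, -2.276, 0.003]
force: [-10.6, -0.7, 13.1]
opening: 0.0124
```

```bash
python3 - <<'E'
from h import *
s=readout.state();print(s['eef_pos'],s['force'],s['wrist_torque'],s['opening'])
E
```

```text
[0.50205547 0.1130184  0.15667759] [-10.59568985  -0.6712572   13.14878588] [-0.37765063  2.18274526 -0.03072306] 0.012375896860215653
```

The opening is 12 mm instead of 22 mm, and there is an upward and sideways force, so I'll look before doing anything else.

```bash
python3 - <<'E'
from h import *
from station import optics
import cv2
im=optics.capture("wrist")
s2=optics.capture("scene")
a=im[150:350,200:470];b=s2[130:230,270:430]
o=np.zeros((400,1180,3),np.uint8);o[:,:540]=cv2.resize(a,(540,400),interpolation=2);o[:,540:]=cv2.resize(b,(640,400),interpolation=2)
cv2.imwrite("pics/w3.png",cv2.resize(o,(800,271))[:,:,::-1])
E
```

```text
(no output)
```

View pics/w3.png

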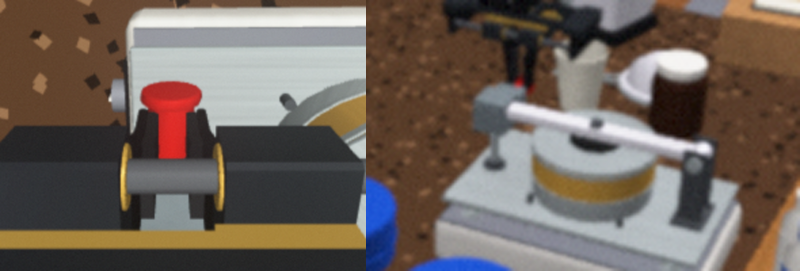

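The wrist crop shows the jaws on the barrel at about (172,135), but the gap is only about 13 mm. The pads are riding on the upper chord of the barrel and being pushed up. I'll reopen, go lower and close again.

Request:
send_rows:
  rows: "0 0 0 0 0 0 0.4;0 0 0 0 0 0 0;0 0 0 0 0 0 -0.2;0 0 0 0 0 0 -0.2;0 0 0 0 0 0 -0.2"

```text
time_s: 6.5
eef_pos: [0.5033, 0.113, 0.1559]
tool_rot: [-2.165, -2.276, 0.0]
force: [0.6, 0.2, -0.4]
opening: 0.0501
```

```bash
python3 - <<'E'
from h import *
from station import optics
import cv2
s=readout.state();print(s['eef_pos'],s['force'],s['opening'],s['time_s'])
im=optics.capture("wrist")
for r in optics.landmark_of("wrist","latch_knob"): print(np.round(r['point'],4),r['conf'])
t=optics.capture("scene")
for r in optics.landmark_of("scene","latch_knob"): print(np.round(r['point'],4),r['conf'])
cv2.imwrite("pics/w4.png",cv2.resize(im[150:350,200:470],(810,600),interpolation=2)[:,:800,::-1])
E
```

```text
[0.50331536 0.11300484 0.155869  ] [ 0.64547243  0.235045   -0.35763103] 0.050115416031553284 6.5
[0.5032 0.1117 0.1739] 0.68
[0.5026 0.114  0.1728] 0.54
```

View pics/w4.png

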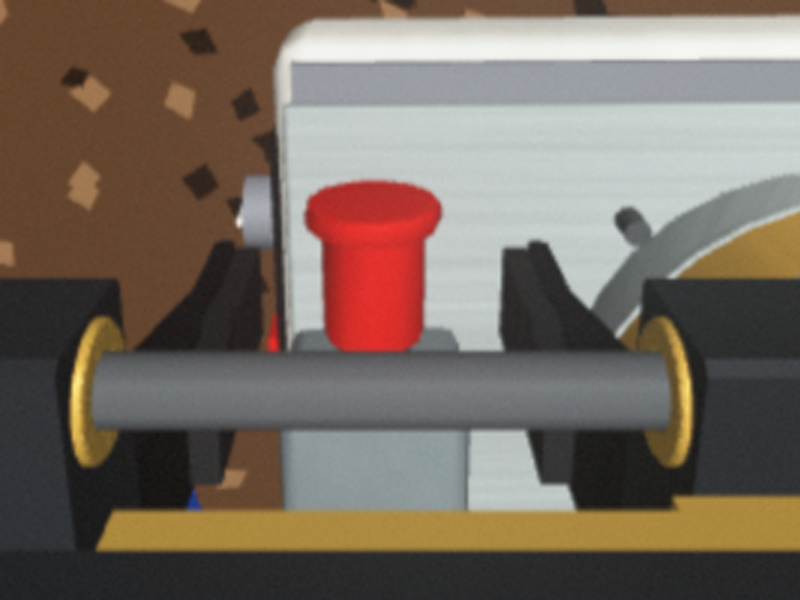

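The wrist view shows the knob centred between the pads at (372,290). From the pad spacing in pixels, the real tips sit about 18–22 mm short of the nominal TCP, at z≈0.178. That explains the grip on the upper chord, so I'll go about 15 mm lower and watch the force.

Request:
send_rows:
  rows: "0 0 0 0 0 5 -0.2;0 0 0 0 0 10 -0.2;0 0 0 0 0 15 -0.2;0 0 0 0 0 15 -0.2"

```text
time_s: 7.2
eef_pos: [0.503, 0.1129, 0.1404]
tool_rot: [-2.165, -2.276, 0.001]
force: [-0.1, -0.4, 0.2]
opening: 0.0522
```

Request:
send_rows:
  rows: "0 0 0 0 0 0 0.2;0 0 0 0 0 0 0.35;0 0 0 0 0 0 0.45;0 0 0 0 0 0 0.55;0 0 0 0 0 0 0.7;0 0 0 0 0 0 1;0 0 0 0 0 0 1;0 0 0 0 0 0 1"

```text
time_s: 8.2
eef_pos: [0.5019, 0.1129, 0.1408]
tool_rot: [-2.164, -2.275, 0.004]
force: [-5.9, -0.8, 4.3]
opening: 0.021
```

```bash
python3 - <<'E'
from h import *
s=readout.state();print(s['time_s'],s['eef_pos'],s['force'],s['wrist_torque'],s['opening'])
E
```

```text
8.2 [0.50188646 0.11294774 0.14082795] [-5.90737271 -0.79508897  4.34525225] [-0.19569776  1.51666132  0.02860881] 0.021012015742822073
```

21 mm is nearly the full diameter, but a slight upward wedge force remains. I'll ease off, go 6 mm lower and 1 mm forward, then close again.

Request:
send_rows:
  rows: "0 0 0 0 0 0 0.3;0 0 0 0 -1 0 0.1;0 0 0 0 -1 3 0.1;0 0 0 0 -1 6 0.1;0 0 0 0 -1 6 0.1;0 0 0 0 -1 6 0.35;0 0 0 0 -1 6 0.45;0 0 0 0 -1 6 0.55;0 0 0 0 -1 6 0.7;0 0 0 0 -1 6 1;0 0 0 0 -1 6 1;0 0 0 0 -1 6 1"

```text
time_s: 9.7
eef_pos: [0.5019, 0.1129, 0.1349]
tool_rot: [-2.165, -2.276, 0.001]
force: [-4.5, -0.2, 3.0]
opening: 0.0208
```

```bash
python3 - <<'E'
from h import *
s=readout.state();print(s['time_s'],s['eef_pos'],s['force'],s['wrist_torque'],s['opening'])
E
```

```text
9.7 [0.50187196 0.11294248 0.13487892] [-4.53931132 -0.21471455  3.04381583] [-0.1470349   1.11877337 -0.01521287] 0.0207869799060151
```

Request:
send_rows:
  rows: "0 0 0 3 0 0 1;0 0 0 6 0 0 1;0 0 0 9 0 0 1;0 0 0 12 0 0 1;0 0 0 14 0 0 1;0 0 0 16 0 0 1;0 0 0 16 0 0 1"

```text
time_s: 10.58
eef_pos: [0.5011, 0.1268, 0.1348]
tool_rot: [2.166, 2.274, -0.005]
force: [-6.2, -7.3, 5.0]
opening: 0.0212
```

```bash
python3 - <<'E'
from h import *
from station import optics
s=readout.state();print(s['time_s'],s['eef_pos'],s['force'],s['wrist_torque'],s['opening'])
optics.capture("wrist")
for l in("latch_knob","holddown_socket"):
  for r in optics.landmark_of("wrist",l)[:2]: print(l,np.round(r['point'],4),r['conf'])
E
```

```text
10.575 [0.50109806 0.12683634 0.13482413] [-6.20834622 -7.30798755  5.04654835] [-1.66050275  1.26581822  0.05986325] 0.021176140936117225
latch_knob [0.4995 0.1248 0.172 ] 0.93
```

Spring force 7.1 N implies 13.7 mm of travel, and the tool moved 13.9 mm, so the knob isn't slipping. I'll continue to the stop.

Request:
send_rows:
  rows: "0 0 0 2 0 0 1;0 0 0 4 0 0 1;0 0 0 5.5 0 0 1;0 0 0 6.5 0 0 1;0 0 0 6.5 0 0 1;0 0 0 6.5 0 0 1"

```text
time_s: 11.48
eef_pos: [0.5008, 0.1326, 0.1348]
tool_rot: [2.167, 2.273, -0.006]
force: [-6.7, -9.9, 6.5]
opening: 0.0211
```

```bash
python3 - <<'E'
from h import *
s=readout.state();print(s['time_s'],s['eef_pos'],s['force'],s['wrist_torque'],s['opening'])
# arc about hinge
yaw=.053;Rz=R.from_euler('z',yaw)
p0=s['eef_pos'];R0=R.from_rotvec(s['tool_rot'])
hinge=np.array([.5065,.0378,.178])+Rz.apply([.265,0,.007]);print(hinge)
ax=Rz.apply([0,1,0])
for a in(.04,.08,.12,.16,.2,.24,.28,.32,.36,.40,.42):
    Q=R.from_rotvec(ax*a);print(a,np.round(rel(hinge+Q.apply(p0-hinge),Q*R0,s),1))
E
```

```text
11.475 [0.50079952 0.13257961 0.13478023] [-6.74249452 -9.90513036  6.45210343] [-2.08795863  1.42174178  0.11887637] 0.02114765992534972
[0.77112789 0.05183843 0.185     ]
0.04 [  2.3  -0.   -0.   -0.   -1.8 -10.7]
0.08 [  4.6  -0.   -0.   -0.1  -3.2 -21.4]
0.12 [  6.9  -0.   -0.   -0.1  -4.2 -32.2]
0.16 [  9.2  -0.   -0.   -0.2  -4.7 -43. ]
0.2 [ 11.5  -0.1  -0.   -0.2  -4.8 -53.8]
0.24 [ 13.8  -0.1  -0.   -0.3  -4.4 -64.6]
0.28 [ 16.   -0.1  -0.1  -0.3  -3.7 -75.4]
0.32 [ 18.3  -0.1  -0.1  -0.3  -2.5 -86.1]
0.36 [ 20.6  -0.1  -0.1  -0.3  -0.8 -96.8]
0.4 [ 2.290e+01 -1.000e-01 -1.000e-01 -4.000e-01  1.200e+00 -1.074e+02]
0.42 [ 2.410e+01 -1.000e-01 -1.000e-01 -4.000e-01  2.400e+00 -1.127e+02]
```

Travel is 19.7 mm at 9.7 N, so the latch is at its stop. I'll lift along the arc about the hinge, starting slowly.

Request:
send_rows:
  rows: "0.6 0 0 0 -0.5 -2.7 1;1.2 0 0 0 -0.9 -5.4 1;2.3 0 0 0 -1.8 -10.7 1;3.5 0 0 0 -2.5 -16 1;4.6 0 0 0 -3.2 -21.4 1;4.6 0 0 0 -3.2 -21.4 1"

```text
time_s: 12.22
eef_pos: [0.4975, 0.1321, 0.1553]
tool_rot: [-2.129, -2.233, 0.097]
force: [-4.0, -9.3, -2.8]
opening: 0.021
```

```bash
python3 - <<'E'
from h import *
from station import optics
s=readout.state();print(s['time_s'],s['eef_pos'],s['force'],s['wrist_torque'],s['opening'])
print(R.from_rotvec(s['tool_rot']).as_matrix()[:,2])
optics.capture("wrist");optics.capture("scene")
for c in("wrist","scene"):
 for l in("latch_knob","holddown_socket"):
  for r in optics.landmark_of(c,l)[:1]: print(c,l,np.round(r['point'],4),r['conf'])
E
```

```text
12.225 [0.49746874 0.13209177 0.15526703] [-4.00226391 -9.3227555  -2.80269842] [-1.90707749  0.5133569   0.25679527] 0.02098979897935165
[-0.08317593 -0.00752513 -0.99650647]
wrist latch_knob [0.5001 0.1289 0.1949] 0.88
scene latch_knob [0.5017 0.1315 0.191 ] 0.51
scene holddown_socket [0.5054 0.0414 0.1987] 0.97
```

The arm is following: the socket is about 20 mm up and its weight shows as about 3 N. I'll continue to about 0.40 rad.

Request:
send_rows:
  rows: "2.3 0 0 0 -1.8 -10.7 1;4.6 0 0 0 -3.2 -21.4 1;6.9 0 0 0 -4.2 -32.2 1;9.2 0 0 0 -4.7 -43 1;11.5 0 0 0 -4.8 -53.8 1;13.8 0 0 0 -4.4 -64.6 1;16 0 0 0 -3.7 -75.4 1;17.2 0 0 0 -3.1 -81 1;18.3 0 0 0 -2.5 -86.1 1;18.3 0 0 0 -2.5 -86.1 1;18.3 0 0 0 -2.5 -86.1 1;18.3 0 0 0 -2.5 -86.1 1"

```text
time_s: 14.02
eef_pos: [0.5019, 0.1327, 0.2416]
tool_rot: [-1.958, -2.052, 0.423]
force: [-7.3, -9.4, -2.1]
opening: 0.021
```

```bash
python3 - <<'E'
from h import *
from station import optics
import cv2
s=readout.state();print(s['time_s'],s['eef_pos'],s['force'],s['wrist_torque'],s['opening'],np.abs(s['qvel']).max())
z=R.from_rotvec(s['tool_rot']).as_matrix()[:,2];print(z)
optics.capture("wrist");im=optics.capture("scene")
for c in("wrist","scene"):
 for l in("latch_knob","holddown_socket","sieve_stack"):
  for r in optics.landmark_of(c,l)[:3]: print(c,l,np.round(r['point'],4),r['conf'])
cv2.imwrite("pics/s5.png",cv2.resize(im[90:270,220:460],(800,600),interpolation=2)[:,:,::-1])
E
```

```text
14.025 [0.50190249 0.13268412 0.24159414] [-7.25950845 -9.36490386 -2.14149688] [-1.79994635  0.65914048  0.89727276] 0.02101878475861225 0.002371106971658789
[-0.3912847  -0.022658   -0.91999071]
wrist latch_knob [0.5159 0.1302 0.2772] 0.63
wrist sieve_stack [0.6399 0.0448 0.0993] 0.91
wrist sieve_stack [ 0.3579 -0.1089 -0.0031] 0.6
scene latch_knob [0.517  0.1327 0.2728] 0.45
scene holddown_socket [0.5248 0.0404 0.2806] 0.56
scene sieve_stack [ 0.5875 -0.1919 -0.0017] 0.77
scene sieve_stack [ 0.357  -0.1121  0.0015] 0.77
scene sieve_stack [0.6403 0.0451 0.1005] 0.75
```

View pics/s5.png

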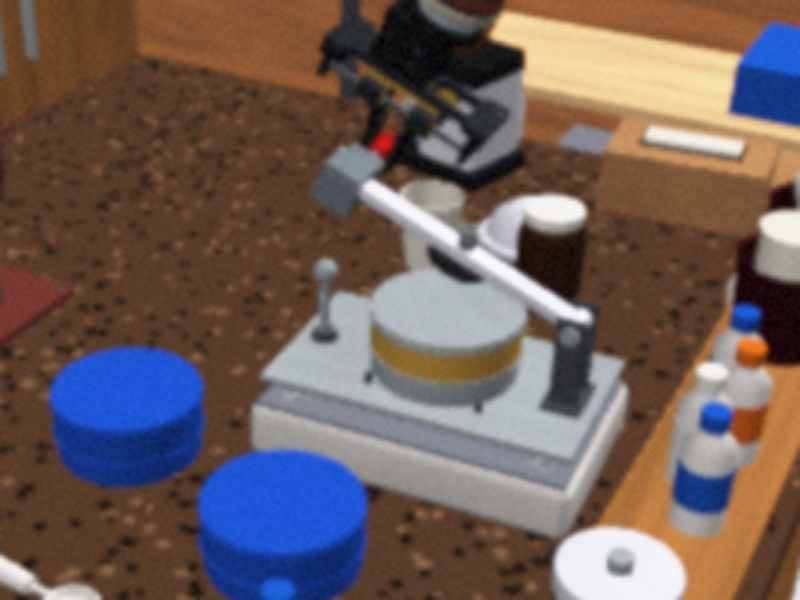

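The view shows the arm raised, with the socket head at (350,180) held by the knob at (383,143). The ball at (325,270) is clear and the sieve stack hasn't moved. The socket is about 103 mm up and everything is still, so I'm handing in.

```bash
python3 -c "
from station import robot
print(robot.hand_in())"
```

```text
the job is handed in; nothing more can be done
None
```

The hold-down arm is open. I handed the job in at about 14 s with the gripper still holding the arm up by the red knob; `hand_in` gives no verdict.

- **Grip:** The first close caught only the top of the barrel (12 mm opening, 13 N pushing the tool up), because the fingertips sit about 20 mm short of the nominal tool point. I reopened and went lower in two steps to a proper grip of 21 mm on the 22 mm barrel. The gripper's fixed force is 30 N, under the 40 N limit.
- **Latch:** I drew it 19.7 mm by tool travel, against about 9.7 N of spring force. That agrees with the 20 mm stop, and the arm was still down.
- **Lift:** I swung the arm up slowly about its hinge to about 0.40 rad. At the last check the scene camera put the socket at z = 0.281 m, about 103 mm above the ball. The joints were still and the opening was steady at 21 mm.
- **Surroundings:** The picture shows the ball and sieve stack clear of the arm. The stack measured within about 5 mm of its starting place, which is the measuring error. I did not re-measure the cups, jar, bottle, spoon and strainer, but the tool path stayed clear of them and the last wrist readings showed no unexpected contact force.

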